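Square a lock case up on the assembly block

TASK

Pick up the zinc lock case by its brass bush and set it down gently, without dropping it, on the small green platform of the assembly block, clear of both brass stops. Then, with light pushes of about 5 to 10 N, slide it first square against the long fence until it bears on it, and after that along the fence until it bears on the end stop, so that it sits centred with no edge overhanging; let go and leave everything else alone. Nothing may be pressed against the stops or the block with more than 20 N.

Things in the scene. Friction and masses are not known exactly. Their poses are not given: they have to be found in the camera images.
- lock (a point): Centre of the loose lock case, 23 mm above its underside. Flat zinc-silver case 70 (x) x 100 (y) x 14 mm thick, with a brass square bush 22 x 22 mm, sides parallel to the case's, rising 32 mm from the middle of its top: grip the bush. z up, lies flat right of the block. 0.28 to 0.42 kg; sliding friction up to 4 N. Looks the same after a half turn; either way round will do.
- seat (a point): Centre of the top of the fixed assembly block's green platform, 60 mm above the bench; z up. Platform 74 (x) x 104 (y) x 12 mm on a narrower pillar; grey foot 125 x 165 x 12 mm with a step 95 x 130 mm up to 30 mm high. The case pushed home on both stops is centred here, long side along y, 2 mm of platform showing all round.
- fence: Long brass fence, fixed on the block's +x side: 80 mm along y, 12 mm thick, top 9 mm above the platform. Origin 21 mm below the platform's top, in the middle of the inner face (looks to -x), which lies 35 mm from the seat centre in x and stops the case's long side.
- end_stop: Short brass end stop, fixed on the block's +y end: 30 mm along x, 12 mm thick, top 9 mm above the platform. Origin 21 mm below the platform's top, in the middle of the inner face (looks to -y), which lies 50 mm from the seat centre in y and stops the case's short side.
- block: The assembly block (foot, pillar, platform, and the fence and end stop it carries). Origin under its centre on the bench, 60 mm below the seat centre, same axes.
- lockcase: The lock case itself; origin at the centre of its underside, 23 mm below point lock, same axes.
- cover (a point): Centre of a flat black lock cover 70 x 100 x 8 mm, without a bush, lying loose on the bench; it may lie where the lock case might have been. Leave it alone.
- screwdriver: Red-handled screwdriver, lying loose left of the block. Leave it alone.
- hammer: Wooden-handled hammer, lying loose farther left. Leave it alone.
- carton: Small cardboard carton of screws, 60 x 80 x 30 mm, beyond the block. Leave it alone.
- cylinder: Brass lock cylinder with a key in it, 60 mm long, 28 mm high, near the robot. Leave it alone.
- washer: Loose steel washer, 36 mm across, 4 mm thick, near the robot. Leave it alone.
There are look-alikes about, which are no part of the job. Of the things like the lockcase, leave any that is blue, orange or purple; of the rest the smaller one is meant.

How it is judged:
By the outcome, as a careful person would: the job done as asked, in the order asked, and still so for the second after the job is handed in, with the robot touching nothing.
It also fails if it takes over 72 s, if anything falls off the work surface, if the arm or the gripper's body presses on something with over 40 N, if the wrist force passes 120 N, or if a joint passes its speed limit or range.

ROBOT

A 6-joint arm with a two-finger parallel gripper is mounted at the origin on the work surface. World frame = base frame: x ahead of the robot, y to its left, z up, the work surface at z = 0. Lengths are in m, angles in rad, forces in N, time in s.
With the tool pointing down it reaches from about 0.375 to 0.75 m from the base axis. Payload 9 kg.
Tool frame: the origin (TCP) lies between the finger pads; the fingertips stand 25 mm ahead of it and the grasp point (between the pads) lies 6 mm ahead of it (robot.tips_ahead is the distance from the TCP to the fingertips, in m); z points along the fingers, y is the line along which they close (so a half turn about z gives the same grasp; the last joint's range is limited). The gripper opens to 85 mm and grips with 20 to 120 N. Pads are 22 mm wide; open, the fingers measure 114 mm over their backs; the gripper's body (76 mm by 85 mm) begins 54 mm behind the grasp point. The pads swing forward as they close: fully open they stand 13 mm farther back than shut.
Start: joints at [1.027, 0.104, 0.097, 1.564, 0, 1.353], TCP at [0.192, 0.568, 0.256] pointing down, gripper open.
Joint ranges: [-2.99, 2.99], [-0.84, 1.86], [-1.1, 1.16], [-1.84, 2.11], [-1.51, 1.56], [-3.14, 3.14]. Speed limits (rad/s): [2.22, 2.22, 2.57, 3.14, 3.14, 3.14].

INTERFACE

Orientations are given as a unit quaternion [x, y, z, w].
In Python, from cell import robot gives the robot as it stands. The module is installed in compiled form; this text tells all that it offers.
- The arm moves only by the shell command python3 -m pendant 'ROWS' [FORCE]. ROWS is JSON, a list of rows, each an object with "rotation": the turn, a rotation vector about the tool's x, y, z as a fraction of full scale, a list of three; "xyz": the shift along the tool's x, y, z as a fraction of full scale, a list of three; "claw": the opening, from -1 (shut) to 1 (fully open). In form: [{"rotation": [rx, ry, rz], "xyz": [dx, dy, dz], "claw": claw}, ...]. A call has 1 to 12 rows; each row shifts and turns the commanded pose from where the row before left it, along the tool's axes as they then stand; what a row does not reach is not made up. Full scale, the value 1, is 0.12 m for a shift and 2 pi rad for a turn. A row lasts 1/10 s, in which the tool goes at most 50 mm and 8.59 degrees, less where a joint would pass 70% of its speed; a pose out of reach is approached as far as the arm can. A call with a number of a shift or a turn outside -1 to 1 is refused whole. A call with a gripper value outside its range is refused whole. The fingers move at their own pace and stop on an object; FORCE is the grip in N (left out, the last holds). Time passes only in rows, so rows that do not move let the fingers close. It gives the time, the measured TCP pose, the force, the opening and the grip force at its end, in the units of the state.
- robot.state(): the state, without advancing time (a new reading comes with each control period).
- robot.get_image(name): name is "scene" or "side" or "wrist"; returns (picture, depth): 384x512x3 uint8, red, green, blue; 384x512 float32, m along the optical axis (not along the pixel's ray), 0 where there is no reading.
- robot.camera_params(name): a dict with "fov_y" (degrees; the focal length in pixels is half the picture's height over the tangent of half this angle, whatever the lens; pixels are square), "cx", "cy" (the principal point, pixels), "R" (3x3) and "t" (3): a world point X has camera coordinates R X + t. Camera axes: x right, y down, z forward; pixel columns grow to the right and rows downward; lengths in m; the calibration is good to about 2 mm. A picture is of the moment at which its call begins: read the wrist's pose just before it. camera_params takes no time and is no camera call; for the wrist camera it gives the pose at the moment of the call.
- robot.job_done(): hands the job in; it is judged then, once.
The state is a dict: "t": time; "joint_positions": joint angles; "dq": joint speeds; "joint_torque": joint torques, N m; "tool_pos": TCP position; "orientation": TCP orientation; "contact_force": force on the tool from outside, world axes, zero at the start; "ft_torque": the same for the moment, N m; "opening": opening from 0.0 (shut) to 1.0 (fully open); "grip_force": force on a finger pad.
Only numpy, scipy, OpenCV 4.12 (cv2) and the standard library are available. Lean on these libraries where they do the work, as an engineer would, in place of code of your own. Each camera call takes 0.05 s, during which the arm holds its last target. There are 200 camera calls.

## Working session

There is one attempt and no reset: what is moved stays moved. The work goes in short steps, Python scripts to look and compute and a shell command to move; the robot and the scene stay as the last step left them, time stands still between calls to the robot, and variables do not carry over. Pictures are saved under pics/ and viewed, at most 10 in all, crops included, and the job is handed in when it is done.

```bash
mkdir -p pics; cat > h.py <<'E'
import numpy as np, cv2
from cell import robot
from scipy.spatial.transform import Rotation as Rn
def grab(n):
    p=robot.camera_params(n); im,d=robot.get_image(n)
    np.savez(f'{n}.npz',im=im,d=d,R=p['R'],t=p['t'],c=[p['cx'],p['cy']],f=im.shape[0]/2/np.tan(np.radians(p['fov_y'])/2))
    return load(n)
def load(n):
    return dict(np.load(f'{n}.npz'))
def save(g,name,crop=None,s=1):
    im=g['im'][:,:,::-1]
    if crop: im=im[crop[1]:crop[3],crop[0]:crop[2]]
    cv2.imwrite(f'pics/{name}.png',cv2.resize(im,None,fx=s,fy=s,interpolation=cv2.INTER_CUBIC))
def ray(g,uv,z):
    uv=np.atleast_2d(uv).astype(float); R=np.array(g['R']);o=-R.T@g['t']
    d=np.c_[(uv-g['c'])/g['f'],np.ones(len(uv))]@R
    return o+d*((z-o[2])/d[:,2])[:,None]
def cloud(g):
    v,u=np.mgrid[:g['d'].shape[0],:g['d'].shape[1]]
    c=np.dstack([(u-g['c'][0])/g['f'],(v-g['c'][1])/g['f'],np.ones(u.shape)])*g['d'][...,None]
    return (c-g['t'])@np.array(g['R'])
E
python3 - <<'E'
from h import *
print(robot.state())
a=grab('scene');b=grab('side')
for n in 'scene','side':
    g=load(n);print(n,g['f'],-g['R'].T@g['t'],g['R'][2])
im=np.vstack([a['im'],b['im']])[:,:,::-1]
save(a,'scene',s=1.5);save(b,'side',s=1.5)
E
```

```text
{'t': 0.0, 'joint_positions': array([ 1.02730909e+00,  1.04705978e-01,  9.64743561e-02,  1.56390441e+00,
       -6.02729235e-06,  1.35311246e+00]), 'dq': array([-0.00082392, -0.00210148,  0.00165035, -0.0005417 , -0.00037589,
       -0.00111018]), 'joint_torque': array([-3.60610189e-03, -5.56919432e+01,  5.03663135e+01,  1.61520427e-02,
       -3.87916689e-04,  1.96886441e-05]), 'tool_pos': array([0.19186619, 0.56817838, 0.2555212 ]), 'orientation': array([ 1.62182118e-01,  9.86760615e-01, -6.23044527e-04, -2.46029138e-04]), 'contact_force': array([-0.59089684, -1.15278252, -0.42507039]), 'ft_torque': array([0.05124653, 0.02731791, 0.01493262]), 'grip_force': 0.0, 'opening': 0.999370851983281}
scene 444.67641825942064 [ 1.08672458 -0.72622329  1.23839714] [-0.35964356  0.49057182 -0.79372275]
side 405.3272790764667 [-0.10232002  1.06234181  1.10492125] [ 0.38390607 -0.66865659 -0.6368002 ]
```

View pics/scene.png

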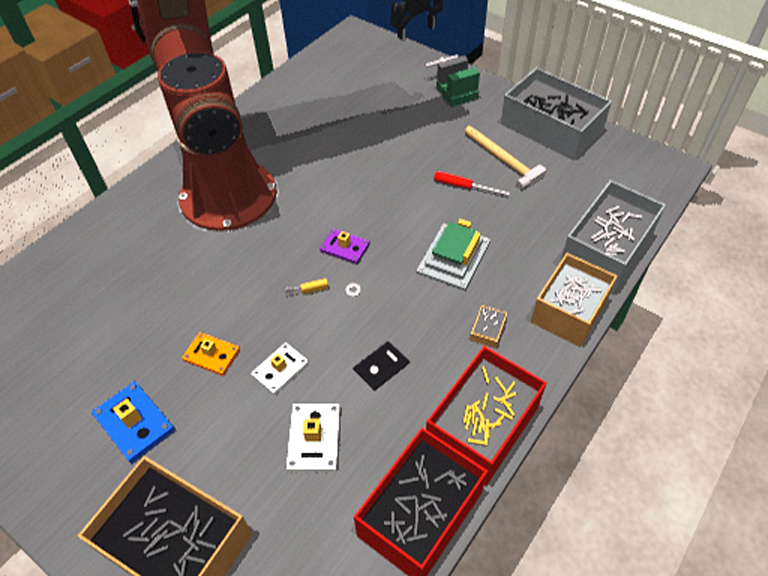

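View pics/side.png

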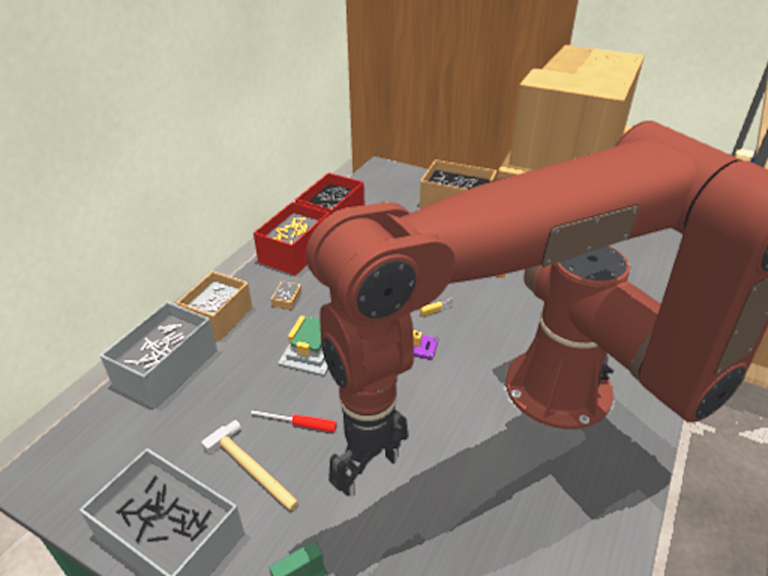

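Scene view (1.5x pixels): the candidates are silver cases at (280,367) and (313,436), plus purple (343,245), orange (211,352) and blue (133,420). The black cover is at (381,366) and has no bush. Leaving out the coloured ones, the smaller silver case at (280,367) is meant. The block, with its green platform, is at (457,245).

```bash
python3 - <<'E'
from h import *
g=load('scene');hsv=cv2.cvtColor(g['im'],cv2.COLOR_RGB2HSV);P=cloud(g)
white=((hsv[...,1]<40)&(hsv[...,2]>190)).astype(np.uint8)
def boxof(mask,z,nm):
    cs,_=cv2.findContours(mask,cv2.RETR_EXTERNAL,cv2.CHAIN_APPROX_NONE)
    c=max(cs,key=cv2.contourArea)[:,0]
    w=ray(g,c,z)[:,:2]; r=cv2.minAreaRect((w*1000).astype(np.float32))
    m=np.zeros_like(mask);cv2.fillPoly(m,[c],1);m=m*mask
    print(nm,c.min(0),c.max(0),'box mm',r,'depth z',np.median(P[m>0][:,2]), np.median(P[m>0],0))
def roi(m,x0,y0,x1,y1):
    o=np.zeros_like(m);o[y0:y1,x0:x1]=m[y0:y1,x0:x1];return o
boxof(roi(white,160,220,212,268),.014,'small')
boxof(roi(white,185,262,235,320),.014,'big')
brass=((hsv[...,0]>15)&(hsv[...,0]<32)&(hsv[...,1]>110)).astype(np.uint8)
b=roi(brass,165,225,205,255)
boxof(b,.046,'bush all'); q=P[b>0]; t=q[q[:,2]>.041]; print('bush top',t.mean(0),t.min(0),t.max(0),len(t))
green=((hsv[...,0]>50)&(hsv[...,0]<90)&(hsv[...,1]>80)).astype(np.uint8)
gm=roi(green,280,140,330,190)
q=P[gm>0]; top=(gm>0)&(abs(P[...,2]-.060)<.005)
print('green z',np.percentile(q[:,2],[5,25,50,75,95]))
boxof(top.astype(np.uint8),.060,'platform top')
bs=roi(brass,280,140,330,190);q=P[bs>0];
tt=(bs>0)&(P[...,2]>.064);n,l,s,c=cv2.connectedComponentsWithStats(tt.astype(np.uint8))
for i in range(1,n):
    q=P[l==i];print('stop',len(q),c[i],q.mean(0),q.min(0),q.max(0))
save(g,'crop',(150,130,340,320),3)
E
```

```text
small [167 228] [204 261] box mm ((461.8160095214844, -304.84185791015625), (101.82164001464844, 72.54817962646484), 85.28286743164062) depth z 0.013314342455863487 [ 0.46557395 -0.31181366  0.01331434]
big [191 269] [225 312] box mm ((620.2860717773438, -380.4759521484375), (95.49945831298828, 135.19049072265625), 35.950679779052734) depth z 0.01838160870077904 [ 0.62691068 -0.38879176  0.01838161]
bush all [181 236] [190 247] box mm ((470.472412109375, -310.22821044921875), (26.682527542114258, 34.683929443359375), 87.55398559570312) depth z 0.04230447386007515 [ 0.47082857 -0.30861804  0.04230447]
bush top [ 0.46443618 -0.3073355   0.04495892] [ 0.45242545 -0.31846271  0.04149704] [ 0.47474565 -0.29544425  0.05187542] 39
green z [0.05484645 0.05769987 0.0594709  0.06133295 0.06415121]
platform top [288 148] [315 175] box mm ((590.8594360351562, 164.6464385986328), (72.66901397705078, 107.08619689941406), 11.231351852416992) depth z 0.05959186671403391 [0.58982268 0.16138811 0.05959187]
stop 28 [309.03571429 148.64285714] [0.58048966 0.22024417 0.06861148] [0.56367584 0.21396642 0.0646094 ] [0.5957065  0.22947121 0.07632931]
stop 65 [313.98461538 163.8       ] [0.63238872 0.17100183 0.06878102] [0.62051802 0.13565286 0.064041  ] [0.64471584 0.21447615 0.07486262]
```

View pics/crop.png

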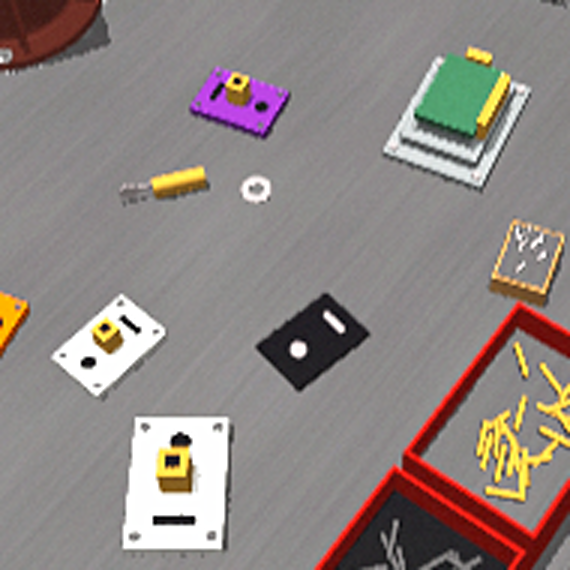

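The two silver cases measure 102x73 mm and 135x95 mm, so the small one at crop (107,345) is the lock case. It lies at about (0.462,-0.306). The platform is at about (0.591,0.164), yawed about 11°. I'll go over the block first and look with the wrist camera.

```bash
cat >> h.py <<'E'
def pose():
    s=robot.state();M=Rn.from_quat(s['orientation']).as_matrix()
    return s,M,np.degrees(np.arctan2(M[1,1],M[0,1]))
def plan(x,y,z,yaw=None):
    s,M,ps=pose();d=M.T@(np.array([x,y,z])-s['tool_pos'])
    print('pos',s['tool_pos'].round(4),'yaw',ps.round(2),'shift units',(d/.12).round(4),'n>=',np.linalg.norm(d)/.05)
    if yaw is not None:
        # level the tool and turn it so that its y axis points at yaw
        a=np.radians(yaw);T=np.c_[[-np.sin(a),np.cos(a),0],[np.cos(a),np.sin(a),0],[0,0,-1]]
        print('turn units',(Rn.from_matrix(M.T@T).as_rotvec()/(2*np.pi)).round(5))
E
python3 -c "
from h import *
print(robot.tips_ahead);plan(.57,.16,.30,11)"
```

```text
0.025
pos [0.1919 0.5682 0.2556] yaw 71.33 shift units [-4.0738 -2.2147 -0.3685] n>= 11.16360878252116
turn units [-1.8000e-04  5.0000e-05  1.6759e-01]
```

```bash
python3 -m pendant '[{"rotation":[0,0,0],"xyz":[-0.34,-0.185,-0.031],"claw":1},{"rotation":[0,0,0],"xyz":[-0.34,-0.185,-0.031],"claw":1},{"rotation":[0,0,0],"xyz":[-0.34,-0.185,-0.031],"claw":1},{"rotation":[0,0,0],"xyz":[-0.34,-0.185,-0.031],"claw":1},{"rotation":[0,0,0],"xyz":[-0.34,-0.185,-0.031],"claw":1},{"rotation":[0,0,0],"xyz":[-0.34,-0.185,-0.031],"claw":1},{"rotation":[0,0,0],"xyz":[-0.34,-0.185,-0.031],"claw":1},{"rotation":[0,0,0],"xyz":[-0.34,-0.185,-0.031],"claw":1},{"rotation":[0,0,0],"xyz":[-0.34,-0.185,-0.031],"claw":1},{"rotation":[0,0,0],"xyz":[-0.34,-0.185,-0.031],"claw":1},{"rotation":[0,0,0],"xyz":[-0.34,-0.185,-0.031],"claw":1},{"rotation":[0,0,0],"xyz":[-0.34,-0.185,-0.031],"claw":1}]' && python3 -m pendant '[{"rotation":[0,0,0.021],"xyz":[0,0,0],"claw":1},{"rotation":[0,0,0.021],"xyz":[0,0,0],"claw":1},{"rotation":[0,0,0.021],"xyz":[0,0,0],"claw":1},{"rotation":[0,0,0.021],"xyz":[0,0,0],"claw":1},{"rotation":[0,0,0.021],"xyz":[0,0,0],"claw":1},{"rotation":[0,0,0.021],"xyz":[0,0,0],"claw":1},{"rotation":[0,0,0.021],"xyz":[0,0,0],"claw":1},{"rotation":[0,0,0.021],"xyz":[0,0,0],"claw":1},{"rotation":[0,0,0],"xyz":[0,0,0],"claw":1},{"rotation":[0,0,0],"xyz":[0,0,0],"claw":1},{"rotation":[0,0,0],"xyz":[0,0,0],"claw":1}]'
python3 -c "
from h import *
plan(.57,.16,.30,11);g=grab('wrist');save(g,'w1');print(-g['R'].T@g['t'],g['R'][2],g['f'])"
```

```text
t: 1.3
tool_pos: [0.5715, 0.1577, 0.3007]
orientation: [0.162, 0.987, 0.0, -0.0]
contact_force: [-0.2, 0.2, 0.6]
opening: 1.003
grip_force: 0.0
t: 2.4
tool_pos: [0.5706, 0.1594, 0.3008]
orientation: [0.636, 0.772, -0.0, -0.0]
contact_force: [-0.9, 0.5, 0.7]
opening: 0.998
grip_force: 0.0
pos [0.5706 0.1594 0.3008] yaw 11.02 shift units [ 0.0061 -0.0037  0.007 ] n>= 0.02387835246786395
turn units [-2.e-05 -2.e-05  6.e-05]
[0.55707877 0.22811737 0.41800764] [ 0.0517607  -0.27228888 -0.96082235] 296.89632673858773
```

View pics/w1.png

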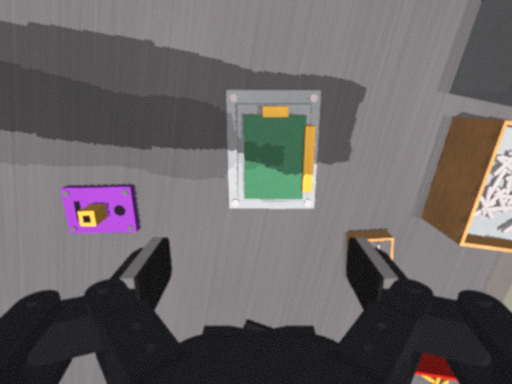

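The wrist view shows the block at (273,150): the platform spans (243,114) to (305,200), the fence is at (308,158) on the right and the end stop at (275,112) at the top.

```bash
cat >> h.py <<'E'
def rect(g,mask,z,nm):
    cs,_=cv2.findContours(mask.astype(np.uint8),cv2.RETR_EXTERNAL,cv2.CHAIN_APPROX_NONE)
    c=max(cs,key=cv2.contourArea)[:,0]
    r=cv2.minAreaRect((ray(g,c,z)[:,:2]*1000).astype(np.float32));b=cv2.boxPoints(r)
    print(nm,'centre',np.round(r[0],1),'size',np.round(r[1],1),'ang',round(r[2],2),'corners',b.round(1).tolist());return c
def roi(m,x0,y0,x1,y1):
    o=np.zeros(m.shape,np.uint8);o[y0:y1,x0:x1]=m[y0:y1,x0:x1];return o
E
python3 - <<'E'
from h import *
g=load('wrist');hsv=cv2.cvtColor(g['im'],cv2.COLOR_RGB2HSV);P=cloud(g)
H,S,V=[hsv[...,i] for i in range(3)]
gm=roi((H>50)&(H<95)&(S>80),225,90,320,210)
print(np.percentile(P[gm>0][:,2],[5,50,95]))
c=rect(g,gm,.060,'green')
br=roi((H>12)&(H<32)&(S>130),225,90,320,210)
for nm,m in(('end',roi(br,255,100,292,120)),('fence',roi(br,296,120,320,200))):
    print(nm,np.median(P[m>0],0)); rect(g,m,.069,nm)
    rect(g,roi(m*(P[...,2]>.064),0,0,512,384),.069,nm+' top')
ft=roi((S<60)&(V>90)|(gm>0)|(br>0),222,86,325,213)
ft=cv2.morphologyEx(roi((P[...,2]>.006)&(P[...,2]<.1),215,80,330,220),cv2.MORPH_OPEN,np.ones((3,3)))
rect(g,ft,.012,'foot')
# edge lines of the green top: left, bottom in world
w=ray(g,c,.06)[:,:2]*1000
px=c
for nm,s in(('left',(px[:,0]<248)&(px[:,1]>125)&(px[:,1]<190)),('bottom',(px[:,1]>193)&(px[:,0]>252)&(px[:,0]<295)),('right',(px[:,0]>298)&(px[:,1]>130)&(px[:,1]<185)),('top',(px[:,1]<118)&(px[:,0]>250)&(px[:,0]<300))):
    l=cv2.fitLine(w[s].astype(np.float32),cv2.DIST_HUBER,0,.01,.01).ravel();print(nm,s.sum(),np.degrees(np.arctan2(l[1],l[0])).round(2),l[2:].round(1))
E
```

```text
[0.05827941 0.05951709 0.06081228]
green centre [586.8 168.8] size [ 70.9 100.8] ang 11.08 corners [[542.4000244140625, 211.39999389648438], [561.7000122070312, 112.5], [631.2999877929688, 126.0999984741211], [612.0, 225.0]]
end [0.57654389 0.22255568 0.06858507]
end centre [576.8 223. ] size [29.7 11. ] ang 11.05 corners [[561.2000122070312, 225.5], [563.2999877929688, 214.6999969482422], [592.5, 220.39999389648438], [590.2999877929688, 231.1999969482422]]
end top centre [576.8 223. ] size [29.7 11. ] ang 11.05 corners [[561.2000122070312, 225.5], [563.2999877929688, 214.6999969482422], [592.5, 220.39999389648438], [590.2999877929688, 231.1999969482422]]
fence [0.62627351 0.17913096 0.06840718]
fence centre [626.6 176.4] size [12.4 79.3] ang 10.58 corners [[613.2000122070312, 214.1999969482422], [627.7000122070312, 136.3000030517578], [639.9000244140625, 138.60000610351562], [625.4000244140625, 216.5]]
fence top centre [626.8 175.9] size [12.  78.2] ang 10.19 corners [[614.0, 213.3000030517578], [627.7999877929688, 136.3000030517578], [639.5999755859375, 138.39999389648438], [625.7000122070312, 215.5]]
foot centre [587.3 168.2] size [124.2 164. ] ang 10.84 corners [[510.8999938964844, 237.0], [541.7000122070312, 75.9000015258789], [663.7000122070312, 99.30000305175781], [632.9000244140625, 260.3999938964844]]
left 64 -79.67 [551.3 170.1]
bottom 42 11.08 [602.5 120.5]
right 54 -79.2 [618.2 184. ]
top 22 10.91 [578.8 217.4]
```

```bash
python3 -c "
from h import *
plan(.463,-.306,.20,-5)"
```

```text
pos [0.5706 0.1594 0.3009] yaw 10.99 shift units [-3.6362 -1.6193  0.8403] n>= 9.763649304001113
turn units [-1.000e-05 -1.000e-05  4.441e-02]
```

```bash
python3 -m pendant '[{"rotation":[0,0,0],"xyz":[-0.364,-0.162,0.084],"claw":1},{"rotation":[0,0,0],"xyz":[-0.364,-0.162,0.084],"claw":1},{"rotation":[0,0,0],"xyz":[-0.364,-0.162,0.084],"claw":1},{"rotation":[0,0,0],"xyz":[-0.364,-0.162,0.084],"claw":1},{"rotation":[0,0,0],"xyz":[-0.364,-0.162,0.084],"claw":1},{"rotation":[0,0,0],"xyz":[-0.364,-0.162,0.084],"claw":1},{"rotation":[0,0,0],"xyz":[-0.364,-0.162,0.084],"claw":1},{"rotation":[0,0,0],"xyz":[-0.364,-0.162,0.084],"claw":1},{"rotation":[0,0,0],"xyz":[-0.364,-0.162,0.084],"claw":1},{"rotation":[0,0,0],"xyz":[-0.364,-0.162,0.084],"claw":1}]' >/dev/null && python3 -m pendant '[{"rotation":[0,0,0.022],"xyz":[0,0,0],"claw":1},{"rotation":[0,0,0.022],"xyz":[0,0,0],"claw":1},{"rotation":[0,0,0],"xyz":[0,0,0],"claw":1},{"rotation":[0,0,0],"xyz":[0,0,0],"claw":1},{"rotation":[0,0,0],"xyz":[0,0,0],"claw":1}]'
python3 - <<'E'
from h import *
g=grab('wrist');save(g,'w2')
hsv=cv2.cvtColor(g['im'],cv2.COLOR_RGB2HSV);P=cloud(g);H,S,V=[hsv[...,i] for i in range(3)]
top=(abs(P[...,2]-.014)<.005)
n,l,s,c=cv2.connectedComponentsWithStats(((S<50)&(V>150)).astype(np.uint8))
for i in range(1,n):
    if s[i,4]>800: print(s[i],c[i].round()); rect(g,l==i,.014,'case')
n,l,s,c=cv2.connectedComponentsWithStats(((H>12)&(H<32)&(S>120)).astype(np.uint8))
for i in range(1,n):
    if s[i,4]>80:
        m=(l==i)&(P[...,2]>.042); print(s[i],c[i].round(),np.median(P[l==i],0)); 
        if m.sum()>30: rect(g,m,.046,'bush top')
E
```

```text
t: 3.95
tool_pos: [0.4621, -0.3059, 0.2002]
orientation: [0.736, 0.677, 0.0, 0.0]
contact_force: [-0.4, 0.2, -0.7]
opening: 0.999
grip_force: 0.0
[ 222  124   70   94 4579] [256. 171.]
case centre [ 460.3 -306. ] size [99.7 71. ] ang 85.3 corners [[420.79998779296875, -352.70001220703125], [491.6000061035156, -358.5], [499.70001220703125, -259.20001220703125], [428.8999938964844, -253.39999389648438]]
[ 337  156  142  128 7137] [407. 219.]
case centre [ 622.3 -384.5] size [ 97.3 138.8] ang 36.25 corners [[542.0, -357.20001220703125], [624.0999755859375, -469.20001220703125], [702.5999755859375, -411.70001220703125], [620.5, -299.70001220703125]]
[246 164  22  27 498] [257. 177.] [ 0.46045278 -0.30160298  0.04546448]
bush top centre [ 460.1 -304.9] size [21.4 20. ] ang 85.3 corners [[449.29998779296875, -314.70001220703125], [469.20001220703125, -316.3999938964844], [470.8999938964844, -295.0], [451.0, -293.3999938964844]]
[  80  192  107   82 4079] [131. 230.] [ 0.32192429 -0.35537831  0.0139877 ]
bush top centre [ 315.3 -369.3] size [34.1 31. ] ang 26.13 corners [[293.20001220703125, -362.79998779296875], [306.8999938964844, -390.70001220703125], [337.5, -375.70001220703125], [323.79998779296875, -347.8999938964844]]
[ 394  215   57   52 1431] [421. 239.] [ 0.61430895 -0.37478888  0.06028989]
bush top centre [ 623.7 -385.4] size [31.8 45.6] ang 36.72 corners [[597.2999877929688, -376.6000061035156], [624.5999755859375, -413.20001220703125], [650.0999755859375, -394.20001220703125], [622.7999877929688, -357.6000061035156]]
[413 370  13  14 109] [418. 378.] [ 0.64307008 -0.58841523  0.02228198]
```

View pics/w2.png

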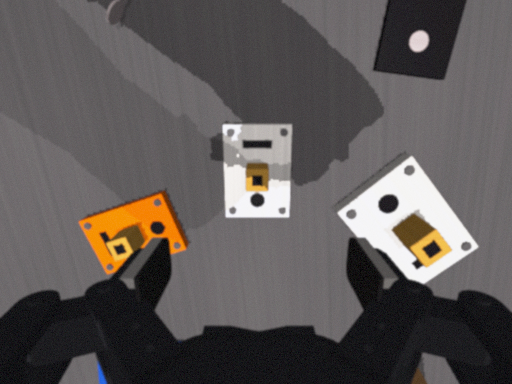

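The wrist view shows the lock case at (256,171) with its bush at (257,177). The orange case at (130,232) and the large silver one at (407,219) are clear of the fingers. The case measures 99.7x71 mm, is centred at (0.4602,-0.3058) and yawed -4.7°, which matches the description.

```bash
python3 -c "
from h import *
plan(.4602,-.3056,.043,-4.7)"
```

```text
pos [ 0.4621 -0.3059  0.2002] yaw -4.79 shift units [ 0.0015 -0.0166  1.3104] n>= 3.1450976597097378
turn units [ 4.0e-05  1.0e-05 -2.5e-04]
```

```bash
python3 -m pendant '[{"rotation":[0,0,0],"xyz":[0.0015,-0.0166,0.3],"claw":1},{"rotation":[0,0,0],"xyz":[0,0,0.3],"claw":1},{"rotation":[0,0,0],"xyz":[0,0,0.25],"claw":1},{"rotation":[0,0,0],"xyz":[0,0,0.2],"claw":1},{"rotation":[0,0,0],"xyz":[0,0,0.15],"claw":1},{"rotation":[0,0,0],"xyz":[0,0,0.11],"claw":1},{"rotation":[0,0,0],"xyz":[0,0,0],"claw":1},{"rotation":[0,0,0],"xyz":[0,0,0],"claw":1}]' && python3 -m pendant '[{"rotation":[0,0,0],"xyz":[0,0,0],"claw":0},{"rotation":[0,0,0],"xyz":[0,0,0],"claw":-0.3},{"rotation":[0,0,0],"xyz":[0,0,0],"claw":-1},{"rotation":[0,0,0],"xyz":[0,0,0],"claw":-1},{"rotation":[0,0,0],"xyz":[0,0,0],"claw":-1},{"rotation":[0,0,0],"xyz":[0,0,0],"claw":-1},{"rotation":[0,0,0],"xyz":[0,0,0],"claw":-1},{"rotation":[0,0,0],"xyz":[0,0,0],"claw":-1}]' 40
```

```text
t: 4.8
tool_pos: [0.4603, -0.306, 0.0436]
orientation: [0.737, 0.676, 0.0, 0.0]
contact_force: [0.3, 0.3, 0.2]
opening: 1.004
grip_force: 0.0
t: 5.6
tool_pos: [0.4603, -0.3061, 0.0433]
orientation: [0.737, 0.676, 0.0, 0.0]
contact_force: [0.8, 0.3, 6.1]
opening: 0.251
grip_force: 40.8
```

```bash
python3 -m pendant '[{"rotation":[0,0,0],"xyz":[0,0,-0.05],"claw":-1},{"rotation":[0,0,0],"xyz":[0,0,-0.15],"claw":-1},{"rotation":[0,0,0],"xyz":[0,0,-0.2],"claw":-1},{"rotation":[0,0,0],"xyz":[0,0,-0.25],"claw":-1},{"rotation":[0,0,0],"xyz":[0,0,-0.25],"claw":-1},{"rotation":[0,0,0],"xyz":[0,0,-0.2],"claw":-1},{"rotation":[0,0,0],"xyz":[0,0,-0.1],"claw":-1},{"rotation":[0,0,0],"xyz":[0,0,0],"claw":-1},{"rotation":[0,0,0],"xyz":[0,0,0],"claw":-1}]'
python3 -c "
from h import *
plan(.5822,.1613,.183,10.8)"
```

```text
t: 6.5
tool_pos: [0.4596, -0.3055, 0.1854]
orientation: [0.737, 0.676, -0.0, -0.001]
contact_force: [0.4, -0.4, -3.9]
opening: 0.249
grip_force: 39.9
pos [ 0.4596 -0.3055  0.1854] yaw -4.99 shift units [3.9638 0.68   0.0245] n>= 9.652228143719507
turn units [-0.0002  -0.00024 -0.04386]
```

```bash
python3 -m pendant '[{"rotation":[0,0,0],"xyz":[0.2,0.034,0],"claw":-1},{"rotation":[0,0,0],"xyz":[0.36,0.062,0],"claw":-1},{"rotation":[0,0,0],"xyz":[0.4,0.0686,0],"claw":-1},{"rotation":[0,0,0],"xyz":[0.4,0.0686,0],"claw":-1},{"rotation":[0,0,0],"xyz":[0.4,0.0686,0],"claw":-1},{"rotation":[0,0,0],"xyz":[0.4,0.0686,0],"claw":-1},{"rotation":[0,0,0],"xyz":[0.4,0.0686,0],"claw":-1},{"rotation":[0,0,0],"xyz":[0.4,0.0686,0],"claw":-1},{"rotation":[0,0,0],"xyz":[0.4,0.0686,0],"claw":-1},{"rotation":[0,0,0],"xyz":[0.35,0.06,0],"claw":-1},{"rotation":[0,0,0],"xyz":[0.2,0.034,0],"claw":-1},{"rotation":[0,0,0],"xyz":[0.05,0.01,0],"claw":-1}]' >/dev/null; python3 -m pendant '[{"rotation":[0,0,-0.01],"xyz":[0,0,0],"claw":-1},{"rotation":[0,0,-0.014],"xyz":[0,0,0],"claw":-1},{"rotation":[0,0,-0.014],"xyz":[0,0,0],"claw":-1},{"rotation":[0,0,-0.0058],"xyz":[0,0,0],"claw":-1},{"rotation":[0,0,0],"xyz":[0,0,0],"claw":-1},{"rotation":[0,0,0],"xyz":[0,0,0],"claw":-1}]'
python3 -c "
from h import *
plan(.5822,.1613,.11,10.8)
g=grab('wrist');save(g,'w3');a=grab('scene');save(a,'s3',(270,110,350,210),6)"
```

```text
t: 8.3
tool_pos: [0.5821, 0.1599, 0.1859]
orientation: [0.638, 0.77, -0.001, -0.001]
contact_force: [0.5, -0.9, -4.1]
opening: 0.255
grip_force: 40.0
pos [0.5821 0.1599 0.1859] yaw 10.67 shift units [0.0116 0.004  0.6321] n>= 1.5174358645715031
turn units [-2.6e-04 -2.0e-05 -3.5e-04]
```

View pics/w3.png

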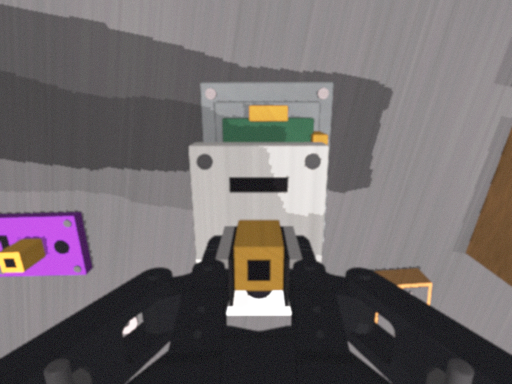

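The case is held level by the bush at (258,255). Its far edge is at row 143, columns 190 to 328, and the end stop is at (268,113). I'll check the case's position and yaw in the hand against the block's.

```bash
python3 - <<'E'
from h import *
g=load('wrist');gray=cv2.cvtColor(g['im'],cv2.COLOR_RGB2GRAY).astype(float)
hsv=cv2.cvtColor(g['im'],cv2.COLOR_RGB2HSV);P=cloud(g)
def edge(rows,cols,z,nm,vert):  # strongest gradient, subpixel
    pts=[]
    if vert:
        for u in cols:
            d=np.abs(np.diff(gray[rows[0]:rows[1],u]));k=d.argmax();pts.append((u,rows[0]+k+.5))
    else:
        for v in rows:
            d=np.abs(np.diff(gray[v,cols[0]:cols[1]]));k=d.argmax();pts.append((cols[0]+k+.5,v))
    w=ray(g,pts,z)[:,:2]*1000;l=cv2.fitLine(w.astype(np.float32),cv2.DIST_HUBER,0,.01,.01).ravel()
    a=np.degrees(np.arctan2(l[1],l[0]));print(nm,'ang',a.round(2),'at',l[2:].round(1));return a,l[2:]
z=.1566
m=(abs(P[...,2]-z)<.006);print('case top z',np.median(P[160:175,200:310,2]))
cf=edge((136,150),range(198,320),z,'case far',1)
cl=edge(range(150,225),(183,200),z,'case left',0)
cr=edge(range(150,225),(318,335),z,'case right',0)
edge((106,114),range(0,1),.069,'x',1) if 0 else None
ff=edge((76,90),range(208,328),.012,'foot far',1)
ei=edge((117,127),range(252,286),.069,'end inner',1)
br=roi((hsv[...,0]>12)&(hsv[...,0]<32)&(hsv[...,1]>130),240,98,300,124);rect(g,br,.069,'end')
E
```

```text
case top z 0.15610523834409223
case far ang 10.72 at [569.8 208.3]
case left ang -79.01 at [541.3 187.1]
case right ang -78.86 at [611.9 186.9]
foot far ang 10.9 at [574.8 249.1]
end inner ang 10.71 at [578.6 217.3]
end centre [577.1 222.7] size [29.2 11.9] ang 10.71 corners [[561.7000122070312, 225.8000030517578], [563.9000244140625, 214.10000610351562], [592.5999755859375, 219.5], [590.4000244140625, 231.1999969482422]]
```

Case and block agree in yaw at about 10.8°, with clearances of about 6 mm to the fence and 7 mm to the end stop. Now lowering.

```bash
python3 -m pendant '[{"rotation":[0,0,0],"xyz":[0,0,0.1],"claw":-1},{"rotation":[0,0,0],"xyz":[0,0,0.15],"claw":-1},{"rotation":[0,0,0],"xyz":[0,0,0.15],"claw":-1},{"rotation":[0,0,0],"xyz":[0,0,0.12],"claw":-1},{"rotation":[0,0,0],"xyz":[0,0,0.08],"claw":-1},{"rotation":[0,0,0],"xyz":[0,0,0.05],"claw":-1},{"rotation":[0,0,0],"xyz":[0,0,0],"claw":-1},{"rotation":[0,0,0],"xyz":[0,0,0],"claw":-1}]'; python3 -m pendant '[{"rotation":[0,0,0],"xyz":[0,0,0.008],"claw":-1},{"rotation":[0,0,0],"xyz":[0,0,0.008],"claw":-1},{"rotation":[0,0,0],"xyz":[0,0,0],"claw":-1},{"rotation":[0,0,0],"xyz":[0,0,0],"claw":-1}]'
```

```text
t: 9.2
tool_pos: [0.583, 0.1605, 0.1096]
orientation: [0.638, 0.77, 0.0, 0.0]
contact_force: [-0.3, 0.6, -4.1]
opening: 0.252
grip_force: 39.9
t: 9.6
tool_pos: [0.5827, 0.1604, 0.1072]
orientation: [0.638, 0.77, 0.0, 0.0]
contact_force: [0.2, 0.6, -4.2]
opening: 0.251
grip_force: 39.9
```

```bash
python3 -m pendant '[{"rotation":[0,0,0],"xyz":[0,0,0.008],"claw":-1},{"rotation":[0,0,0],"xyz":[0,0,0.008],"claw":-1},{"rotation":[0,0,0],"xyz":[0,0,0],"claw":-1},{"rotation":[0,0,0],"xyz":[0,0,0],"claw":-1}]'; python3 -m pendant '[{"rotation":[0,0,0],"xyz":[0,0,0.004],"claw":-1},{"rotation":[0,0,0],"xyz":[0,0,0.004],"claw":-1},{"rotation":[0,0,0],"xyz":[0,0,0],"claw":-1},{"rotation":[0,0,0],"xyz":[0,0,0],"claw":-1}]'; python3 -m pendant '[{"rotation":[0,0,0],"xyz":[0,0,0.004],"claw":-1},{"rotation":[0,0,0],"xyz":[0,0,0],"claw":-1},{"rotation":[0,0,0],"xyz":[0,0,0],"claw":-1}]'
```

```text
t: 10.0
tool_pos: [0.5825, 0.1605, 0.105]
orientation: [0.638, 0.77, 0.0, -0.0]
contact_force: [-0.3, -0.8, -4.1]
opening: 0.249
grip_force: 39.9
t: 10.4
tool_pos: [0.5826, 0.1605, 0.1041]
orientation: [0.638, 0.77, 0.0, -0.0]
contact_force: [-0.5, 0.5, -3.9]
opening: 0.254
grip_force: 39.9
t: 10.7
tool_pos: [0.5826, 0.1605, 0.1036]
orientation: [0.638, 0.77, 0.0, -0.0]
contact_force: [-0.5, 0.3, -4.5]
opening: 0.247
grip_force: 39.9
```

```bash
python3 -m pendant '[{"rotation":[0,0,0],"xyz":[0,0,0.004],"claw":-1},{"rotation":[0,0,0],"xyz":[0,0,0],"claw":-1},{"rotation":[0,0,0],"xyz":[0,0,0],"claw":-1}]'; python3 -m pendant '[{"rotation":[0,0,0],"xyz":[0,0,0.003],"claw":-1},{"rotation":[0,0,0],"xyz":[0,0,0],"claw":-1},{"rotation":[0,0,0],"xyz":[0,0,0],"claw":-1}]'
```

```text
t: 11.0
tool_pos: [0.5827, 0.1605, 0.1034]
orientation: [0.638, 0.77, 0.0, 0.0]
contact_force: [-1.1, -0.9, -1.8]
opening: 0.253
grip_force: 40.2
t: 11.3
tool_pos: [0.5827, 0.1604, 0.1034]
orientation: [0.638, 0.77, 0.0, 0.0]
contact_force: [-3.1, 0.4, 4.7]
opening: 0.252
grip_force: 41.0
```

```bash
python3 -m pendant '[{"rotation":[0,0,0],"xyz":[0,0,-0.003],"claw":-1},{"rotation":[0,0,0],"xyz":[0,0,0],"claw":-1},{"rotation":[0,0,0],"xyz":[0,0,0],"claw":-1}]'; python3 -m pendant '[{"rotation":[0,0,0],"xyz":[0,0,0],"claw":-0.3},{"rotation":[0,0,0],"xyz":[0,0,0],"claw":-0.3},{"rotation":[0,0,0],"xyz":[0,0,0],"claw":-0.3},{"rotation":[0,0,0],"xyz":[0,0,0],"claw":-0.3}]' 20;  python3 -m pendant '[{"rotation":[0,0,0],"xyz":[0,0,0],"claw":-0.4},{"rotation":[0,0,0],"xyz":[0,0,0],"claw":-0.5},{"rotation":[0,0,0],"xyz":[0,0,0],"claw":-0.6},{"rotation":[0,0,0],"xyz":[0,0,0],"claw":-1},{"rotation":[0,0,0],"xyz":[0,0,0],"claw":-1}]' 20
```

```text
t: 11.6
tool_pos: [0.5827, 0.1605, 0.1033]
orientation: [0.638, 0.77, 0.0, 0.0]
contact_force: [-2.7, 0.3, 2.9]
opening: 0.247
grip_force: 41.1
t: 12.0
tool_pos: [0.5827, 0.1604, 0.1031]
orientation: [0.638, 0.77, 0.0, 0.0]
contact_force: [0.1, 1.3, -0.2]
opening: 0.348
grip_force: 0.0
t: 12.5
tool_pos: [0.5827, 0.1605, 0.1032]
orientation: [0.638, 0.77, 0.0, 0.0]
contact_force: [1.5, 0.8, -0.2]
opening: 0.255
grip_force: 19.9
```

```bash
python3 -m pendant '[{"rotation":[0,0,0],"xyz":[0,0.006,0],"claw":-1},{"rotation":[0,0,0],"xyz":[0,0.006,0],"claw":-1},{"rotation":[0,0,0],"xyz":[0,0.006,0],"claw":-1},{"rotation":[0,0,0],"xyz":[0,0.006,0],"claw":-1},{"rotation":[0,0,0],"xyz":[0,0,0],"claw":-1},{"rotation":[0,0,0],"xyz":[0,0,0],"claw":-1}]'; python3 -m pendant '[{"rotation":[0,0,0],"xyz":[0,0.004,0],"claw":-1},{"rotation":[0,0,0],"xyz":[0,0.004,0],"claw":-1},{"rotation":[0,0,0],"xyz":[0,0,0],"claw":-1},{"rotation":[0,0,0],"xyz":[0,0,0],"claw":-1}]'
```

```text
t: 13.1
tool_pos: [0.5854, 0.161, 0.1032]
orientation: [0.638, 0.77, 0.0, -0.0]
contact_force: [-5.0, 0.3, 3.3]
opening: 0.259
grip_force: 20.4
t: 13.5
tool_pos: [0.5864, 0.1612, 0.1032]
orientation: [0.638, 0.77, 0.0, 0.0]
contact_force: [-4.2, -0.9, 3.4]
opening: 0.251
grip_force: 20.4
```

```bash
python3 -m pendant '[{"rotation":[0,0,0],"xyz":[0,0.004,0],"claw":-1},{"rotation":[0,0,0],"xyz":[0,0.004,0],"claw":-1},{"rotation":[0,0,0],"xyz":[0,0,0],"claw":-1},{"rotation":[0,0,0],"xyz":[0,0,0],"claw":-1}]'; python3 -m pendant '[{"rotation":[0,0,0],"xyz":[0,0.003,0],"claw":-1},{"rotation":[0,0,0],"xyz":[0,0,0],"claw":-1},{"rotation":[0,0,0],"xyz":[0,0,0],"claw":-1}]';python3 -m pendant '[{"rotation":[0,0,0],"xyz":[0,0.002,0],"claw":-1},{"rotation":[0,0,0],"xyz":[0,0,0],"claw":-1},{"rotation":[0,0,0],"xyz":[0,0,0],"claw":-1}]'; python3 -c "
from h import *
print(robot.state()['ft_torque'])"
```

```text
t: 13.9
tool_pos: [0.5874, 0.1614, 0.1032]
orientation: [0.638, 0.77, 0.0, 0.0]
contact_force: [-3.5, -1.1, 3.5]
opening: 0.257
grip_force: 20.4
t: 14.2
tool_pos: [0.5877, 0.1614, 0.1032]
orientation: [0.638, 0.77, 0.0, -0.0]
contact_force: [-4.3, -0.6, 4.9]
opening: 0.256
grip_force: 20.5
t: 14.5
tool_pos: [0.5879, 0.1615, 0.1032]
orientation: [0.638, 0.77, 0.0, 0.0]
contact_force: [-4.4, -1.2, 4.2]
opening: 0.252
grip_force: 20.5
[-0.22916802  0.97781228  0.03488951]
```

```bash
for i in 1; do python3 -m pendant '[{"rotation":[0,0,0],"xyz":[0,0.002,0],"claw":-1},{"rotation":[0,0,0],"xyz":[0,0,0],"claw":-1},{"rotation":[0,0,0],"xyz":[0,0,0],"claw":-1}]'; done | grep -E "pos|cont"; python3 -m pendant '[{"rotation":[0,0,0],"xyz":[0,0.002,0],"claw":-1},{"rotation":[0,0,0],"xyz":[0,0,0],"claw":-1},{"rotation":[0,0,0],"xyz":[0,0,0],"claw":-1}]' | grep -E "pos|cont"; python3 -m pendant '[{"rotation":[0,0,0],"xyz":[0,0.002,0],"claw":-1},{"rotation":[0,0,0],"xyz":[0,0,0],"claw":-1},{"rotation":[0,0,0],"xyz":[0,0,0],"claw":-1}]' | grep -E "pos|cont"
```

```text
tool_pos: [0.5881, 0.1615, 0.1032]
contact_force: [-5.0, -1.1, 4.9]
tool_pos: [0.5884, 0.1616, 0.1032]
contact_force: [-4.8, -1.5, 4.3]
tool_pos: [0.5886, 0.1616, 0.1032]
contact_force: [-4.1, -1.0, 5.1]
```

```bash
python3 -m pendant '[{"rotation":[0,0,0],"xyz":[0,0.002,0],"claw":-1},{"rotation":[0,0,0],"xyz":[0,0,0],"claw":-1},{"rotation":[0,0,0],"xyz":[0,0,0],"claw":-1}]' | grep -E "pos|cont"; python3 -m pendant '[{"rotation":[0,0,0],"xyz":[0,0.002,0],"claw":-1},{"rotation":[0,0,0],"xyz":[0,0,0],"claw":-1},{"rotation":[0,0,0],"xyz":[0,0,0],"claw":-1}]' | grep -E "pos|cont"; python3 -m pendant '[{"rotation":[0,0,0],"xyz":[0,0.002,0],"claw":-1},{"rotation":[0,0,0],"xyz":[0,0,0],"claw":-1},{"rotation":[0,0,0],"xyz":[0,0,0],"claw":-1}]' | grep -E "pos|cont"
```

```text
tool_pos: [0.5889, 0.1616, 0.1032]
contact_force: [-4.7, -1.3, 4.0]
tool_pos: [0.5891, 0.1617, 0.1032]
contact_force: [-5.1, -0.7, 4.4]
tool_pos: [0.5892, 0.1617, 0.1032]
contact_force: [-5.6, -0.6, 5.1]
```

```bash
python3 -m pendant '[{"rotation":[0,0,0],"xyz":[0,0.001,0],"claw":-1},{"rotation":[0,0,0],"xyz":[0,0,0],"claw":-1},{"rotation":[0,0,0],"xyz":[0,0,0],"claw":-1}]' | grep -E "pos|cont|orien"; python3 -m pendant '[{"rotation":[0,0,0],"xyz":[0,0.001,0],"claw":-1},{"rotation":[0,0,0],"xyz":[0,0,0],"claw":-1},{"rotation":[0,0,0],"xyz":[0,0,0],"claw":-1}]' | grep -E "pos|cont"; python3 -c "
from h import *
print(robot.state()['ft_torque'],pose()[2])"
```

```text
tool_pos: [0.5892, 0.1617, 0.1032]
orientation: [0.638, 0.77, -0.0, -0.0]
contact_force: [-7.0, -1.2, 5.7]
tool_pos: [0.5892, 0.1617, 0.1032]
contact_force: [-7.2, -1.6, 6.5]
[-0.28168754  1.30791769  0.01498308] 10.783052513087805
```

```bash
python3 -m pendant '[{"rotation":[0,0,0],"xyz":[0,0.001,0],"claw":-1},{"rotation":[0,0,0],"xyz":[0,0,0],"claw":-1},{"rotation":[0,0,0],"xyz":[0,0,0],"claw":-1}]' | grep -E "pos|cont|orien"; python3 -c "
from h import *
for i in range(3):
    g=grab('wrist');s=robot.state();print(s['ft_torque'],s['contact_force'],pose()[2])
save(g,'w4',(160,60,360,240),3)"
```

```text
tool_pos: [0.5893, 0.1617, 0.1032]
orientation: [0.638, 0.77, -0.0, -0.0]
contact_force: [-6.9, -2.0, 6.4]
[-0.3722013   1.45419629 -0.00698981] [-7.45873505 -1.14640141  6.05517619] 10.78229921500232
[-0.2757524   1.42820811 -0.01442028] [-7.73668355 -1.02026522  6.50119061] 10.782508991230495
[-0.28360998  1.4012594  -0.0031457 ] [-7.27676545 -0.36413059  6.43916021] 10.779786825714774
```

View pics/w4.png

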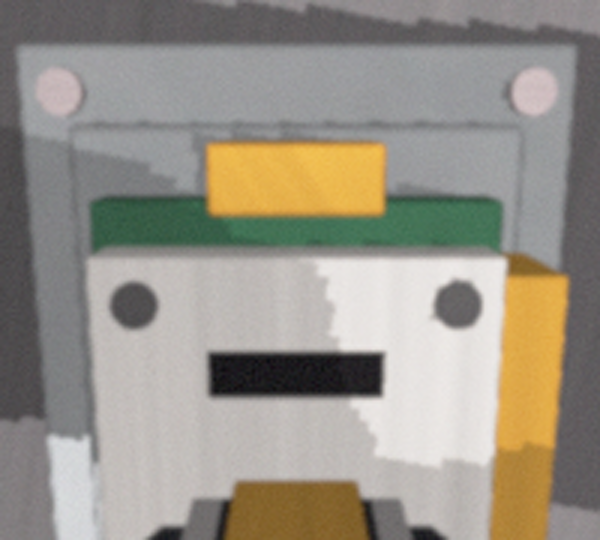

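The case lies flush on the fence (its right edge along crop x≈500), with about 6 mm left to the end stop. Next I'll slide it along the fence.

```bash
python3 -m pendant '[{"rotation":[0,0,0],"xyz":[0,0,-0.001],"claw":-1},{"rotation":[0,0,0],"xyz":[0.006,0,0],"claw":-1},{"rotation":[0,0,0],"xyz":[0.006,0,0],"claw":-1},{"rotation":[0,0,0],"xyz":[0,0,0],"claw":-1},{"rotation":[0,0,0],"xyz":[0,0,0],"claw":-1}]' | grep -E "pos|cont|grip"; python3 -m pendant '[{"rotation":[0,0,0],"xyz":[0.006,0,0],"claw":-1},{"rotation":[0,0,0],"xyz":[0.006,0,0],"claw":-1},{"rotation":[0,0,0],"xyz":[0,0,0],"claw":-1},{"rotation":[0,0,0],"xyz":[0,0,0],"claw":-1}]' | grep -E "pos|cont|grip"; python3 -c "
from h import *
print(robot.state()['ft_torque'],pose()[2])"
```

```text
tool_pos: [0.5892, 0.1619, 0.1032]
contact_force: [-6.5, -7.6, 5.7]
grip_force: 20.7
tool_pos: [0.5891, 0.1629, 0.1033]
contact_force: [-6.5, -10.1, 6.0]
grip_force: 20.7
[-1.94386529  1.30327577  0.02615831] 10.701660930347261
```

```bash
python3 -m pendant '[{"rotation":[0,0,0],"xyz":[-0.003,-0.002,-0.002],"claw":-1},{"rotation":[0,0,0],"xyz":[0,0,0],"claw":-1},{"rotation":[0,0,0],"xyz":[0,0,0],"claw":-1}]' | grep -E "pos|cont|grip"; python3 -m pendant '[{"rotation":[0,0,0],"xyz":[0.004,0,0],"claw":-1},{"rotation":[0,0,0],"xyz":[0.003,0,0],"claw":-1},{"rotation":[0,0,0],"xyz":[0,0,0],"claw":-1},{"rotation":[0,0,0],"xyz":[0,0,0],"claw":-1}]' | grep -E "pos|cont|grip"; python3 -c "
from h import *
g=grab('wrist');save(g,'w5',(160,60,360,240),3);print(robot.state()['ft_torque'],pose()[2])"
```

```text
tool_pos: [0.5891, 0.1628, 0.1033]
contact_force: [-3.2, -8.5, 2.9]
grip_force: 20.4
tool_pos: [0.5889, 0.1638, 0.1033]
contact_force: [-3.9, -8.0, 2.9]
grip_force: 20.4
[-1.43658818  0.88404907  0.03231505] 10.720665720928437
```

View pics/w5.png

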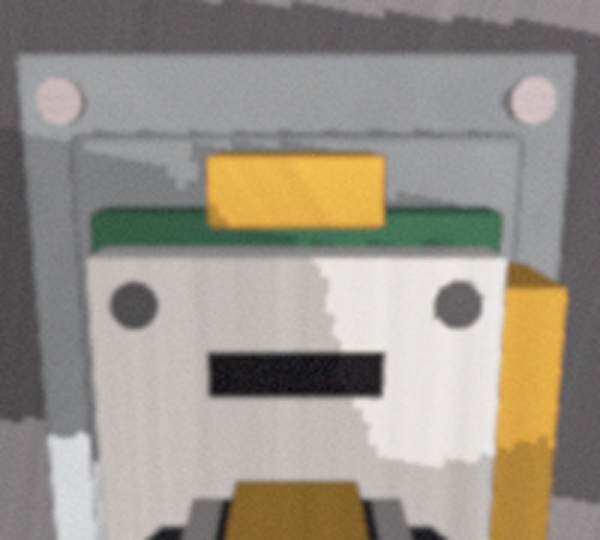

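```bash
python3 -m pendant '[{"rotation":[0,0,0],"xyz":[0.005,-0.001,-0.001],"claw":-1},{"rotation":[0,0,0],"xyz":[0.005,0,0],"claw":-1},{"rotation":[0,0,0],"xyz":[0.005,0,0],"claw":-1},{"rotation":[0,0,0],"xyz":[0,0,0],"claw":-1},{"rotation":[0,0,0],"xyz":[0,0,0],"claw":-1}]' | grep -E "pos|cont|grip"; python3 -m pendant '[{"rotation":[0,0,0],"xyz":[0.004,0,0],"claw":-1},{"rotation":[0,0,0],"xyz":[0.004,0,0],"claw":-1},{"rotation":[0,0,0],"xyz":[0,0,0],"claw":-1},{"rotation":[0,0,0],"xyz":[0,0,0],"claw":-1}]' | grep -E "pos|cont|grip"
```

```text
tool_pos: [0.5885, 0.1659, 0.1032]
contact_force: [-3.1, -6.1, 1.9]
grip_force: 20.2
tool_pos: [0.5883, 0.1668, 0.1033]
contact_force: [-3.2, -5.8, 1.0]
grip_force: 20.2
```

```bash
python3 -m pendant '[{"rotation":[0,0,0],"xyz":[0.003,0,0],"claw":-1},{"rotation":[0,0,0],"xyz":[0,0,0],"claw":-1},{"rotation":[0,0,0],"xyz":[0,0,0],"claw":-1}]' | grep -E "pos|cont"; python3 -m pendant '[{"rotation":[0,0,0],"xyz":[0.003,0,0],"claw":-1},{"rotation":[0,0,0],"xyz":[0,0,0],"claw":-1},{"rotation":[0,0,0],"xyz":[0,0,0],"claw":-1}]' | grep -E "pos|cont"; python3 -m pendant '[{"rotation":[0,0,0],"xyz":[0.002,0,0],"claw":-1},{"rotation":[0,0,0],"xyz":[0,0,0],"claw":-1},{"rotation":[0,0,0],"xyz":[0,0,0],"claw":-1}]' | grep -E "pos|cont"
```

```text
tool_pos: [0.5882, 0.1671, 0.1033]
contact_force: [-2.6, -5.6, 2.0]
tool_pos: [0.5882, 0.1675, 0.1032]
contact_force: [-2.7, -5.9, 1.8]
tool_pos: [0.5881, 0.1677, 0.1032]
contact_force: [-1.9, -5.2, 1.7]
```

```bash
python3 -m pendant '[{"rotation":[0,0,0],"xyz":[0.002,0,0],"claw":-1},{"rotation":[0,0,0],"xyz":[0,0,0],"claw":-1},{"rotation":[0,0,0],"xyz":[0,0,0],"claw":-1}]' | grep -E "pos|cont"
```

```text
tool_pos: [0.5881, 0.1678, 0.1033]
contact_force: [-3.1, -6.8, 1.6]
```

```bash
python3 -m pendant '[{"rotation":[0,0,0],"xyz":[0.0015,0,0],"claw":-1},{"rotation":[0,0,0],"xyz":[0,0,0],"claw":-1},{"rotation":[0,0,0],"xyz":[0,0,0],"claw":-1}]' | grep -E "pos|cont"; python3 -m pendant '[{"rotation":[0,0,0],"xyz":[0.0015,0,0],"claw":-1},{"rotation":[0,0,0],"xyz":[0,0,0],"claw":-1},{"rotation":[0,0,0],"xyz":[0,0,0],"claw":-1}]' | grep -E "pos|cont"
```

```text
tool_pos: [0.5881, 0.1678, 0.1033]
contact_force: [-2.7, -8.1, 2.5]
tool_pos: [0.5881, 0.1679, 0.1033]
contact_force: [-2.4, -7.9, 2.1]
```

It now bears on both stops: about 4 N on the fence and 7 N along it. Releasing.

```bash
python3 -m pendant '[{"rotation":[0,0,0],"xyz":[0,0,0],"claw":-0.2},{"rotation":[0,0,0],"xyz":[0,0,0],"claw":-0.1},{"rotation":[0,0,0],"xyz":[0,0,0],"claw":0},{"rotation":[0,0,0],"xyz":[0,0,0],"claw":0},{"rotation":[0,0,0],"xyz":[0,0,0],"claw":0},{"rotation":[0,0,0],"xyz":[0,0,0],"claw":0}]'; python3 -m pendant '[{"rotation":[0,0,0],"xyz":[0,0,-0.05],"claw":0},{"rotation":[0,0,0],"xyz":[0,0,-0.15],"claw":0},{"rotation":[0,0,0],"xyz":[0,0,-0.25],"claw":0},{"rotation":[0,0,0],"xyz":[0,0,-0.25],"claw":0},{"rotation":[0,0,0],"xyz":[0,0,-0.2],"claw":0.5},{"rotation":[0,0,0],"xyz":[-0.2,0,-0.1],"claw":1},{"rotation":[0,0,0],"xyz":[-0.2,0,0],"claw":1},{"rotation":[0,0,0],"xyz":[0,0,0],"claw":1},{"rotation":[0,0,0],"xyz":[0,0,0],"claw":1},{"rotation":[0,0,0],"xyz":[0,0,0],"claw":1}]'
python3 - <<'E'
from h import *
print(robot.state()['t'])
g=grab('wrist');hsv=cv2.cvtColor(g['im'],cv2.COLOR_RGB2HSV);H,S,V=cv2.split(hsv);P=cloud(g)
save(g,'w6',(130,60,400,260),2.9)
m=((S<50)&(abs(P[...,2]-.074)<.006)).astype(np.uint8)
m=cv2.morphologyEx(m,cv2.MORPH_OPEN,np.ones((3,3)));rect(g,m,.074,'case')
rect(g,((H>50)&(H<95)&(S>80)),.06,'green')
E
```

```text
t: 22.3
tool_pos: [0.5879, 0.1694, 0.1037]
orientation: [0.638, 0.77, 0.0, 0.0]
contact_force: [-0.1, 0.5, 0.0]
opening: 0.496
grip_force: 0.0
t: 23.3
tool_pos: [0.5966, 0.1227, 0.2236]
orientation: [0.637, 0.771, 0.0, -0.0]
contact_force: [0.4, 0.1, 0.9]
opening: 1.003
grip_force: 0.0
23.3
case centre [587.6 167.6] size [69.5 98.5] ang 10.85 corners [[544.2000122070312, 209.5], [562.7000122070312, 112.69999694824219], [631.0, 125.80000305175781], [612.5, 222.5]]
green centre [939.4 -70.7] size [0. 0.] ang 0.0 corners [[939.4000244140625, -70.69999694824219], [939.4000244140625, -70.69999694824219], [939.4000244140625, -70.69999694824219], [939.4000244140625, -70.69999694824219]]
```

View pics/w6.png

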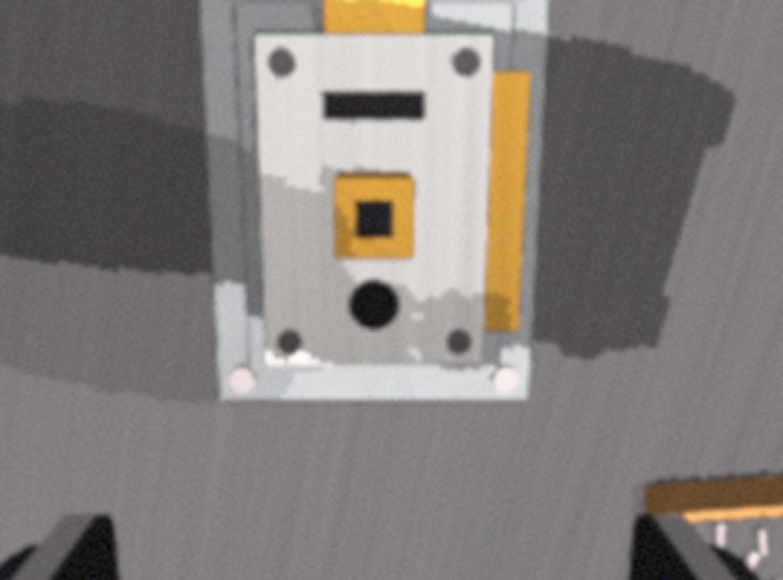

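The case at crop (373,200) sits flush on the fence (right) and the end stop (top). Its measured centre (0.5876,0.1676) and yaw 10.85° match the seat, and the robot is clear. Handing in.

```bash
python3 -c "
from cell import robot
print(robot.job_done())"
```

```text
the job is handed in; nothing more can be done
None
```

The lock case is seated on the platform, resting against the long fence and the end stop and centred to within about 1 mm by camera; it was released with the arm clear, and the job was handed in at about 23 s, though the slide along the fence briefly took about 11 N, just over the 5–10 N asked.

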